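# Set a depth gauge in a blind bore

### The job

Take the depth gauge out of its wooden stand and lower its rod into the bore of the steel jig block, pressing gently on so that the block's face pushes the brass stop up the rod, until the sprung pad at the bottom of the bore is fully home - do not ram it. Hold it pressed there for a good second, then let go and leave the gauge standing upright in the bore with its stop flat on the block, ready to be read. Leave the other things on the bench where they are.

Things in the scene. Friction and masses are not known exactly. Their poses are not given: they have to be found in the camera images.
- depth_gauge: Loose gauge (0.4 to 0.55 kg with stop), upright in the stand. Origin: centre of the rod's lower end, z up the rod. Oiled steel rod, diameter 12 mm, z 0 to 112 mm, last 4 mm tapered to an 8 mm flat; dark flange, diameter 28, z 112 to 117; dark round grip, diameter 16, z 117 to 151: hold it there, fingertips on or just above the flange, which takes the push. A brass stop slides on the rod.
- rod_tip (a point): Centre of the rod's lower end (the gauge's origin). A rod held tight and a little off centre leans and binds in the bore; with the stop on the face it stands by itself there, and a push on the flange with the fingers slack round the grip lets it centre itself.
- stop_collar (a joint): Place of the brass stop on the rod, m: height of its underside above the rod's lower end, minus 0.032. Starts at 0 to 0.008, at most 0.062 (just under the flange); grows as it is pushed up. About 6 N of friction holds it wherever it is left; the gauge's weight alone does not shift it.
- stop_face (a point): Centre of the flat underside of the brass stop (36 mm in diameter, 14 mm high, 20 mm in diameter over its top 5 mm).
- jig_block: Fixed steel block with blue trim, 84 x 84 mm and 80 mm high, with two low screwed blue feet, each reaching 16 mm beyond a side (12 mm high, 17 mm with the screw heads). Origin at the centre of its underside, z up.
- bore_mouth (a point): Centre of the mouth of the upright blind bore in the middle of the block's top face, 80 mm above the bench. The bore is 13.5 mm in diameter with a 2.5 mm chamfer. Its depth differs from case to case and is not measured: with the pad home it is between 48 and 70 mm.
- bore_pad (a joint): Sprung brass pad at the bottom of the bore: how far it is pressed, m. 0 untouched, 0.004 home on its hard stop. Its spring gives 1.5 N at first, 2.5 N at home, so a push of 9 to 12 N on the gauge (6 N for the stop, some rubbing) brings it home; the force then rises steeply. The gauge's weight keeps it home once there.
- gauge_stand: Fixed wooden stand, 80 x 80 mm and 40 mm high, origin at the centre of its underside. The gauge stands in a round pocket in its middle, 14.5 mm in diameter and 30 mm deep (floor 10 mm above the bench). The stop is above the stand's top.
- oil_can: Bystander: grey oil can with a conical body and a bent spout, 76 mm in diameter, 166 mm high, origin under its centre.
- tin_mug: Bystander: black enamelled mug with an ear, 80 mm in diameter, 80 mm high, origin on its underside.
- padlock: Bystander: old brown padlock lying flat, 80 x 52 x 16 mm, origin on its underside.
- match_tin: Bystander: flat brass tin, 42 x 64 x 18 mm, origin under its centre.
Things that resemble listed ones, but are neither listed nor needed, are in the scene too. Several things look just like the gauge_stand: the one meant starts farthest from the robot's base.

How it is judged:
By the outcome, as a careful person would: the job done as asked, in the order asked, and still so for the second after the job is handed in, with the robot touching nothing.
It also fails if it takes over 58 s, if anything falls off the work surface, if the arm or the gripper's body presses on something with over 40 N, if the wrist force passes 120 N, or if a joint passes its speed limit or range.

### The arm

A 6-joint arm with a two-finger parallel gripper is mounted at the origin on a cart in front of the work surface, level with it; the furniture and walls round the work are solid. World frame = base frame: x ahead of the robot, y to its left, z up, the work surface at z = 0. Lengths are in m, angles in rad, forces in N, time in s.
With the tool pointing down it reaches from about 0.35 to 0.775 m from the base axis. Payload 5.5 kg.
Tool frame: the origin (TCP) lies at the very end of the fingers, on their centre line; the grasp point (between the pads) lies 19 mm behind it; z points along the fingers, y is the line along which they close (so a half turn about z gives the same grasp; the last joint's range is limited). The gripper opens to 85 mm and grips with 20 to 120 N. Pads are 22 mm wide; open, the fingers measure 114 mm over their backs; the gripper's body (76 mm by 85 mm) begins 54 mm behind the grasp point. The pads swing forward as they close: fully open they stand 13 mm farther back than shut.
Start: joints at [1.086, 0.313, 0.046, 1.304, 0, 1.431], TCP at [0.194, 0.541, 0.231] pointing down, gripper open.
Joint ranges: [-2.76, 2.76], [-0.86, 1.69], [-1.03, 1.26], [-2.2, 2.34], [-1.47, 1.5], [-3.14, 3.14]. Speed limits (rad/s): [2.57, 2.57, 3.14, 3.14, 3.14, 3.14].

### API

Orientations are given as a unit quaternion [w, x, y, z].
In Python, from workcell import env, cams, ticket, spotter gives the robot as it stands.
- The arm moves only by the tool jog_arm, never from a script. Its argument "increments" is a list that holds one entry, the list of rows, each a list of 7 numbers: the shift along the tool's x, y, z in units of 0.25 m (1.0 is 0.25 m), then the turn, a rotation vector about the tool's x, y, z in units of 180 degrees (1.0 is 180 degrees), then the closure in counts, from 0 (fully open) to 255 (shut). A call has 1 to 20 rows; each row shifts and turns the commanded pose from where the row before left it, along the tool's axes as they then stand; what a row does not reach is not made up. A row lasts 1/10 s, in which the tool goes at most 50 mm and 8.59 degrees, less where a joint would pass 70% of its speed; a pose out of reach is approached as far as the arm can. A call with a number of a shift or a turn outside -1 to 1 is refused whole. A call with a gripper value outside its range is refused whole. The fingers move at their own pace and stop on an object; "force" is the grip in N (left out, the last holds). Time passes only in rows, so rows that do not move let the fingers close. It gives the time, the measured TCP pose, the force, the opening and the grip force at its end, in the units of the state.
- env.get_state(): the state, without advancing time (a new reading comes with each control period).
- cams.read_camera(name): name is "scene" or "top"; returns a dict with "pixels" (420x560x3 uint8, red, green, blue), "fx", "fy", "cx", "cy" (pixels), "xyz" and "attitude" of the camera in the world. Camera axes: x right, y down, z forward; pixel columns grow to the right and rows downward; lengths in m; the calibration is good to about 2 mm. A picture is of the moment at which its call begins. There is no depth.
- ticket.hand_in(): hands the job in; it is judged then, once.
Trained networks look in the newest picture that a camera, given by its name, has taken for a name from the list of things; names that differ only in an ending like _2 or _b are one class to them, and where a whole thing is asked for, a point or a joint stands for the part that bears it (a point fixed in the world has none). Each returns a list of dicts, best first, with "conf" (0 to 1); they miss things now and then, are a little off and sometimes report something else, mostly with a low value. They report only what shows in the picture. A call takes as long as a camera call. They do not tell look-alikes from the thing itself.
- spotter.find_in(target, camera): "uv" ([column, row] in pixels, amid what is visible of it).
- spotter.cut_out(target, camera): "region" (420x560 bool, what is visible of it) and "uv" ([column, row] in pixels, amid what is visible of it).
- spotter.landmark_of(target, camera): "uv" ([column, row] in pixels: a listed point, or the origin of a listed thing).
The state is a dict: "clock": time; "joint_pos": joint angles; "qvel": joint speeds; "tau": joint torques, N m; "tcp_pos": TCP position; "orientation": TCP orientation; "wrist_force": force on the tool from outside, world axes, zero at the start; "ft_torque": the same for the moment, N m; "finger_gap": finger opening in m; "grip_force": force on a finger pad.
Only numpy, scipy, OpenCV 4.12 (cv2) and the standard library are available. Lean on these libraries where they do the work, as an engineer would, in place of code of your own. Each camera call takes 0.05 s, during which the arm holds its last target. There are 200 camera calls.

## Working session

There is one attempt and no reset: what is moved stays moved. The work goes in short steps, Python scripts to look and compute and a tool call to move; the robot and the scene stay as the last step left them, time stands still between calls to the robot, and variables do not carry over. Pictures are saved under pics/ and viewed, at most 10 in all, crops included, and the job is handed in when it is done.

Besides the shell and the picture viewer there is one more tool, called after "Call:" as a command line: name --argument value ..., lists and objects as JSON in quotes. jog_arm: Moves the arm, as the interface text tells. Shifts and turns lie within -1 to 1; 1 stands for 0.25 m of shift or 180 degrees of turn. Its arguments: {"type":"object","properties":{"increments":{"type":"array"},"force":{"type":"number"}},"required":["increments"]}

```bash
mkdir -p pics
cat > h.py <<'E'
import numpy as np, cv2
from workcell import env, cams, ticket, spotter
from scipy.spatial.transform import Rotation as R
def Rm(c):
    q=np.array(c["attitude"],float)
    return q if q.shape==(3,3) else R.from_quat(q[[1,2,3,0]]).as_matrix()
def ray(c,uv):
    d=Rm(c)@np.array([(uv[0]-c["cx"])/c["fx"],(uv[1]-c["cy"])/c["fy"],1]); return np.array(c["xyz"]),d
def at_z(c,uv,z):
    o,d=ray(c,uv); return o+d*(z-o[2])/d[2]
def proj(c,p):
    q=Rm(c).T@(np.array(p)-c["xyz"]); return np.array([c["fx"]*q[0]/q[2]+c["cx"],c["fy"]*q[1]/q[2]+c["cy"]])
def tri(rs):
    A=0;b=0
    for o,d in rs:
        d=d/np.linalg.norm(d);P=np.eye(3)-np.outer(d,d);A=A+P;b=b+P@o
    return np.linalg.solve(A,b)
def save(c,n): cv2.imwrite(n,c["pixels"][:,:,::-1])
E
python3 - <<'E'
from h import *
C={}
for n in("scene","top"):
    c=C[n]=cams.read_camera(n); save(c,f"pics/{n}0.png"); print(n,c["fx"],c["cx"],c["cy"],c["xyz"],c["attitude"])
im=np.hstack([C["scene"]["pixels"],C["top"]["pixels"]])
zs={"depth_gauge":.01,"rod_tip":.01,"stop_face":.05,"bore_mouth":.08,"jig_block":0,"gauge_stand":0,"oil_can":0,"tin_mug":0,"padlock":0,"match_tin":0}
for t,z in zs.items():
    for n in C:
        for r in spotter.landmark_of(t,n)[:4]: print(t,n,np.round(r["uv"],1),round(r["conf"],2),np.round(at_z(C[n],r["uv"],z),3))
print(env.get_state())
E
```

```text
scene 459.62811375010483 283.71266637894115 212.47364858970005 [ 0.07333498 -0.6294935   1.01702898] [-0.3136751   0.90389373 -0.27629156  0.09081316]
top 387.05987148495086 280.4483410478071 207.6204422419552 [ 0.3474615  -0.00134873  1.32304485] [-0.03513023  0.70900591 -0.70293221  0.04430347]
depth_gauge scene [266.5 183.4] 0.51 [0.524 0.151 0.01 ]
depth_gauge top [228.5 197.9] 0.59 [0.528 0.16  0.01 ]
rod_tip scene [266.1 184.8] 0.57 [0.52  0.147 0.01 ]
stop_face top [225.6 196.8] 0.52 [0.526 0.165 0.05 ]
bore_mouth scene [347.1 230.9] 0.8 [ 0.574 -0.152  0.08 ]
bore_mouth top [317.2 181.6] 0.84 [ 0.574 -0.136  0.08 ]
bore_mouth top [158.6 214.2] 0.45 [0.463 0.374 0.08 ]
jig_block scene [344.3 249.4] 0.63 [ 0.573 -0.154  0.   ]
jig_block top [318.  184.4] 0.76 [ 0.579 -0.148  0.   ]
jig_block top [228.6 198.2] 0.62 [0.528 0.161 0.   ]
gauge_stand scene [275.2 238. ] 0.79 [ 0.442 -0.021  0.   ]
gauge_stand scene [266.2 182.6] 0.57 [0.529 0.161 0.   ]
gauge_stand top [233.  202.4] 0.94 [0.513 0.145 0.   ]
gauge_stand top [281.  223.5] 0.85 [ 0.442 -0.02   0.   ]
oil_can scene [212
[... 404 characters left out ...]
  0.   ]
{'clock': 1.1, 'joint_pos': array([ 1.08637631e+00,  3.13181807e-01,  4.60727105e-02,  1.30361614e+00,
       -2.64333360e-06,  1.43122060e+00]), 'qvel': array([-0.00057173,  0.0001699 , -0.00044175,  0.00152049, -0.00092698,
       -0.00092169]), 'tau': array([-1.79860766e-03, -4.80480623e+01,  2.98817915e+01,  5.62472032e-04,
       -2.86469958e-04, -2.58632718e-05]), 'tcp_pos': array([0.19438503, 0.54116794, 0.23132236]), 'orientation': array([1.21682551e-05, 1.71569077e-01, 9.85172092e-01, 3.34216492e-05]), 'wrist_force': array([0.41215634, 0.2386109 , 0.27022024]), 'ft_torque': array([ 0.00972604, -0.03107312,  0.02381159]), 'grip_force': 0.0, 'finger_gap': 0.08512297103342631}
```

View pictures.

View pics/scene0.png

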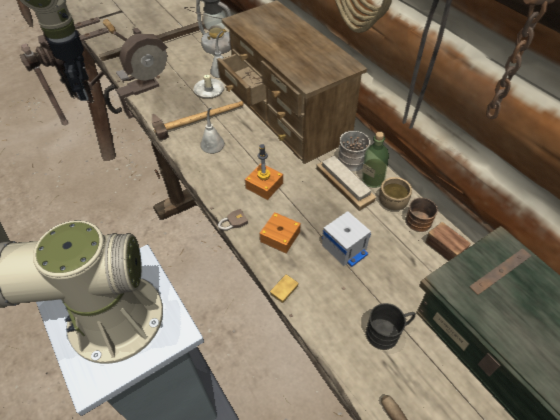

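Run:
```python
import cv2
im=cv2.imread("pics/top0.png")[150:270,140:420]
a=cv2.resize(im,None,fx=2.8,fy=2.5,interpolation=cv2.INTER_CUBIC)
b=cv2.resize(cv2.imread("pics/scene0.png")[120:260,200:400],None,fx=4,fy=4,interpolation=cv2.INTER_CUBIC)
cv2.imwrite("pics/topc.png",a);cv2.imwrite("pics/scenec.png",b)
```

```text
(no output)
```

View pics/top0.png

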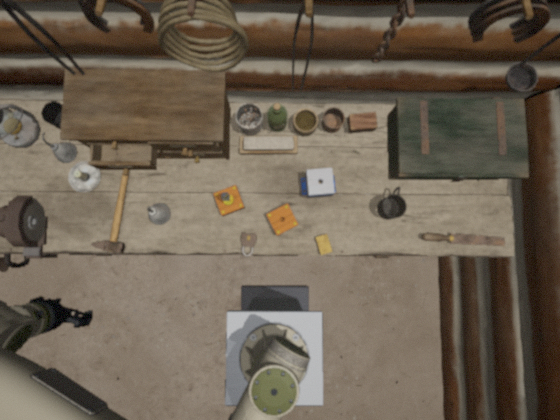

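View pics/scenec.png

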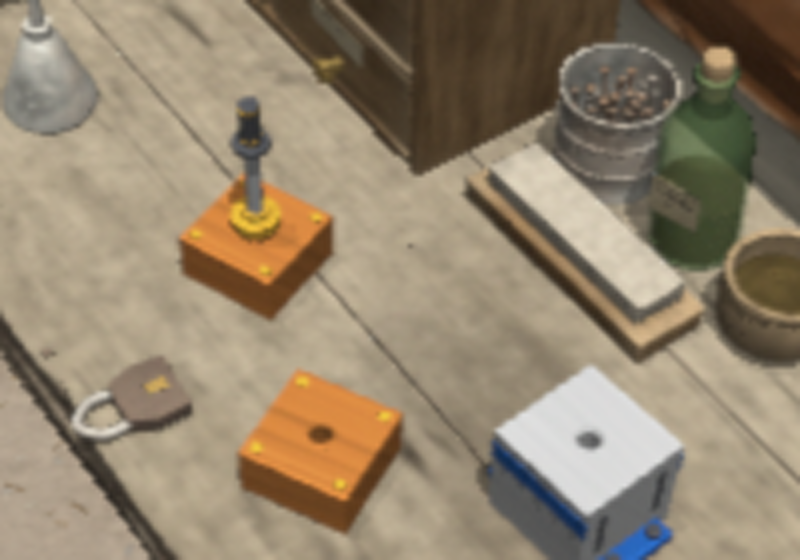

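The scene picture shows the gauge at about (263,165) in an orange stand. The other orange stand, empty and nearer the robot, is at (280,232), and the block's bore is at (347,230). Stand candidates are scene (265,180) with the gauge and (280,232) empty. I choose the first: it is farthest from the base and holds the gauge, as the crop confirms. I'll refine the positions next.

```bash
cat >> h.py <<'E'
def bore(c,uv0):
    u,v=np.round(uv0).astype(int); g=c["pixels"].mean(2)[v-5:v+6,u-5:u+6]
    w=np.clip(np.median(g)-20-g,0,None); y,x=np.mgrid[v-5:v+6,u-5:u+6]; return np.array([(w*x).sum(),(w*y).sum()])/w.sum()
E
python3 - <<'E'
from h import *
C={n:cams.read_camera(n) for n in("scene","top")}
B={"scene":(347.5,230),"top":(320.5,181.5)}
rs=[]
for n,c in C.items():
    uv=bore(c,B[n]); rs.append(ray(c,uv)); print("bore",n,uv,at_z(c,uv,.079))
    hsv=cv2.cvtColor(c["pixels"],cv2.COLOR_RGB2HSV)
    u,v=B[n]; m=np.zeros(hsv.shape[:2],np.uint8); u,v=int(u),int(v)
    m[v-25:v+25,u-28:u+28]=((hsv[...,1]<40)&(hsv[...,2]>170))[v-25:v+25,u-28:u+28]
    k,_,_=max(((x,0,0) for x in cv2.findContours(m,0,1)[0]),key=lambda t:cv2.contourArea(t[0]))
    M=cv2.moments(cv2.convexHull(k)); f=(M["m10"]/M["m00"],M["m01"]/M["m00"]); print(" face",f,at_z(c,f,.08))
    for t in("depth_gauge","stop_collar"):
        r=spotter.cut_out(t,n)
        for q in r[:2]:
            ys,xs=np.where(q["region"]); print(t,n,round(q["conf"],2),np.round(q["uv"],1),xs.min(),xs.max(),ys.min(),ys.max(),len(xs))
print("tri",tri(rs))
# project axis hypothesis
for n,c in C.items():
    for z in(.04,.045,.122,.127,.161): print(n,z,proj(c,[.524,.152,z]))
for p in[(305,165),(360,70)]: print(at_z(C["scene"],p,0))
a=C["scene"]["pixels"][130:200,235:300];b=C["top"]["pixels"][175:220,200:265]
cv2.imwrite("pics/g.png",np.hstack([cv2.resize(a,(390,420),interpolation=2),cv2.resize(b,(400,420),interpolation=2)])[:,:,::-1])
E
```

```text
bore scene [347.00572444 229.6442953 ] [ 0.57688495 -0.14841972  0.079     ]
 face (347.15252691114756, 229.04707170224412) [ 0.57781606 -0.14768661  0.08      ]
depth_gauge scene 0.84 [262.3 167.1] 257 269 145 179 247
stop_collar scene 0.48 [262.2 172.1] 258 269 170 179 91
bore top [320.22796856 180.90773686] [ 0.57693197 -0.1461484   0.079     ]
 face (320.3591415376256, 180.83319750067915) [ 0.57699858 -0.14646144  0.08      ]
depth_gauge top 0.46 [226.9 200.7] 222 233 193 204 100
stop_collar top 0.51 [231.9 203.6] 226 232 198 203 24
tri [ 0.57793017 -0.14674665  0.07611264]
scene 0.04 [265.84938408 176.12682934]
scene 0.045 [265.78024193 174.94456535]
scene 0.122 [264.66094379 155.80564918]
scene 0.127 [264.5845297  154.49904214]
scene 0.161 [264.05194682 145.39238971]
top 0.04 [229.79344787 197.73513358]
top 0.045 [229.61821845 197.52853072]
top 0.122 [226.73816843 194.13283037]
top 0.127 [226.53852073 193.89743731]
top 0.161 [225.13604853 192.24386348]
[0.66619065 0.15542462 0.        ]
[1.11703516 0.43738646 0.        ]
```

View pics/g.png

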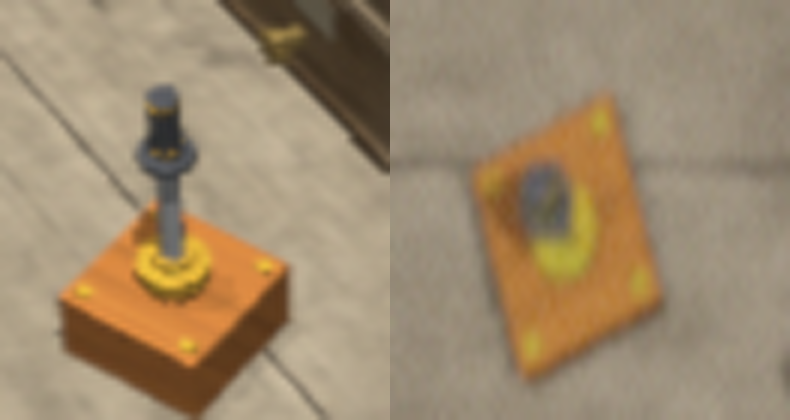

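The close crop shows the gauge: grip top at scene (262,146), flange (263,155.5), stop (263.7,175). In the top view the grip top is at (225,194) and the stop at (229,199.6). It stands in the far stand, so the choice is confirmed.

Run:
```python
from h import *
C={n:cams.read_camera(n) for n in("scene","top")}
for nm,a,b,z in(("top",(262,145.8),(225.2,194),.161),("flange",(262.8,155.5),(226,195.9),.125),("stop",(263.7,175),(228.9,199.6),.05)):
    print(nm,tri([ray(C["scene"],a),ray(C["top"],b)]),at_z(C["scene"],a,z),at_z(C["top"],b,z))
s=env.get_state();q=s["orientation"];M=R.from_quat(q[[1,2,3,0]]).as_matrix();print(M)
```

```text
top [0.51789172 0.15157161 0.16323298] [0.51863323 0.15377518 0.161     ] [0.518628   0.15167861 0.161     ]
flange [0.5184822  0.15357697 0.12484995] [0.51891493 0.15324671 0.125     ] [0.5179672  0.15378552 0.125     ]
stop [0.5173383  0.15368752 0.04716275] [0.51665099 0.15115114 0.05      ] [0.51636295 0.15361854 0.05      ]
[[-9.41137079e-01  3.38025143e-01  3.79659195e-05]
 [ 3.38025145e-01  9.41137071e-01  1.19199412e-04]
 [ 4.56126414e-06  1.25016422e-04 -9.99999992e-01]]
```

Call:
jog_arm --increments '[[[0,0,-0.04,0,0,-0.0366,0],[0,0,-0.04,0,0,-0.0366,0],[0,0,-0.04,0,0,-0.0365,0],[-0.1,-0.12,0,0,0,0,0],[-0.1,-0.12,0,0,0,0,0],[-0.1,-0.12,0,0,0,0,0],[-0.1,-0.12,0,0,0,0,0],[-0.1,-0.12,0,0,0,0,0],[-0.1,-0.12,0,0,0,0,0],[-0.1,-0.12,0,0,0,0,0],[-0.1,-0.12,0,0,0,0,0],[-0.1,-0.12,0,0,0,0,0],[-0.1,-0.12,0,0,0,0,0],[-0.1,-0.12,0,0,0,0,0],[-0.1,-0.12,0,0,0,0,0],[-0.1,-0.12,0,0,0,0,0],[0,0,0,0,0,0,0],[0,0,0,0,0,0,0]]]' --force 25

```text
clock: 3.3
tcp_pos: [0.5196, 0.1504, 0.261]
orientation: [-0.0, 0.001, 1.0, 0.0]
wrist_force: [0.3, 0.7, 0.2]
finger_gap: 0.0851
grip_force: 0.0
```

Call:
jog_arm --increments '[[[0.0064,0.0104,0.1,0,0,0,0],[0,0,0.1,0,0,0,0],[0,0,0.1,0,0,0,0],[0,0,0.1,0,0,0,0],[0,0,0.08,0,0,0,60],[0,0,0.04,0,0,0,120],[0,0,0,0,0,0,140]]]' --force 30

```text
clock: 4.0
tcp_pos: [0.5161, 0.1545, 0.1302]
orientation: [-0.001, -0.001, 1.0, -0.0]
wrist_force: [0.1, 0.8, -0.3]
finger_gap: 0.0438
grip_force: 0.0
```

Run:
```python
from h import *
C={n:cams.read_camera(n) for n in("scene","top")}
s=env.get_state(); print(s["tcp_pos"],s["finger_gap"],s["wrist_force"])
c=C["scene"]; print("tcp px",proj(c,s["tcp_pos"]))
cv2.imwrite("pics/pre.png",cv2.resize(c["pixels"][100:200,220:320],(600,600),interpolation=2)[:,:,::-1])
```

```text
[0.51783089 0.1543461  0.13214255] 0.03885227642208341 [-0.632634   -0.32373751  0.4757502 ]
tcp px [262.12991161 153.54750481]
```

View pics/pre.png

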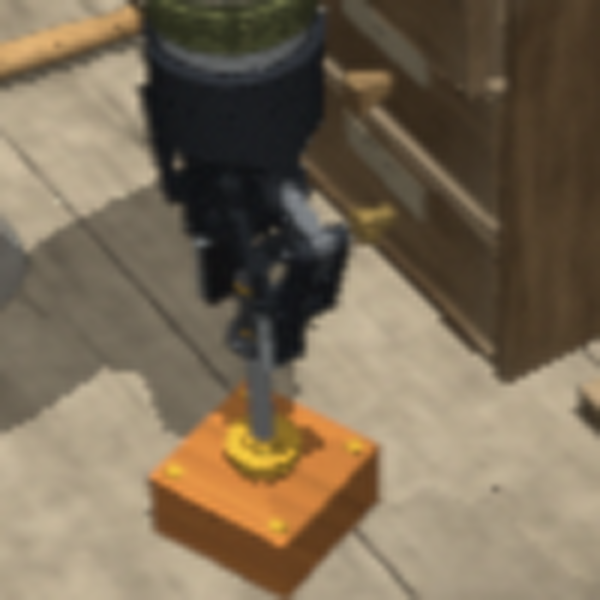

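The fingers straddle the grip: flange at about crop (250,335), between the finger tips at (215,285) and (320,310). I'll close now.

Call:
jog_arm --increments '[[[0,0,0,0,0,0,255],[0,0,0,0,0,0,255],[0,0,0,0,0,0,255],[0,0,0,0,0,0,255],[0,0,0,0,0,0,255]]]' --force 30

```text
clock: 4.6
tcp_pos: [0.5188, 0.1542, 0.1326]
orientation: [0.001, 0.0, 1.0, 0.001]
wrist_force: [0.5, 0.8, 5.6]
finger_gap: 0.0148
grip_force: 29.5
```

Run:
```python
from h import *
for i in range(3):
    cams.read_camera("scene"); s=env.get_state(); print(s["tcp_pos"].round(4),s["finger_gap"],s["grip_force"],s["wrist_force"].round(2),s["ft_torque"].round(2))
```

```text
[0.5188 0.1541 0.1327] 0.015379656434227016 29.45620983839035 [0.26 0.46 6.13] [0.5  0.1  0.01]
[0.5188 0.1542 0.1326] 0.015017515919008096 29.457912147045135 [-0.26  1.15  5.63] [ 0.48  0.   -0.02]
[0.5188 0.1541 0.1326] 0.014890793918114069 29.45762425661087 [-0.05  1.89  6.37] [ 0.47  0.06 -0.02]
```

Call:
jog_arm --increments '[[[0,0,-0.02,0,0,0,255],[0,0,-0.04,0,0,0,255],[0,0,-0.06,0,0,0,255],[0,0,-0.08,0,0,0,255],[0,0,-0.08,0,0,0,255],[0,0,-0.08,0,0,0,255],[0,0,-0.06,0,0,0,255],[0,0,-0.02,0,0,0,255],[0,0,0,0,0,0,255],[0,0,0,0,0,0,255]]]'

```text
clock: 5.75
tcp_pos: [0.5171, 0.1535, 0.2403]
orientation: [-0.001, 0.0, 1.0, -0.0]
wrist_force: [-0.5, -0.0, -5.8]
finger_gap: 0.015
grip_force: 29.5
```

Run:
```python
from h import *
for n in("scene","top"):
    c=cams.read_camera(n); 
    for t in("rod_tip","stop_face"):
        for r in spotter.landmark_of(t,n)[:2]: print(n,t,np.round(r["uv"],1),round(r["conf"],2))
    s=env.get_state(); print(s["tcp_pos"].round(4),s["finger_gap"],s["wrist_force"].round(2),s["ft_torque"].round(2))
```

```text
scene rod_tip [261.6 161.3] 0.7
scene stop_face [260.7 150.5] 0.46
[0.517  0.1536 0.2402] 0.015169868024569794 [-0.11  0.21 -4.14] [ 0.    0.03 -0.03]
top stop_face [222.7 190.8] 0.44
[0.5174 0.1537 0.2407] 0.014934435247587112 [-0.37  0.43 -5.55] [-0.01  0.    0.  ]
```

Call:
jog_arm --increments '[[[-0.008,-0.04,0,0,0,0,255],[-0.017,-0.086,0,0,0,0,255],[-0.017,-0.086,0,0,0,0,255],[-0.017,-0.086,0,0,0,0,255],[-0.017,-0.086,0,0,0,0,255],[-0.017,-0.086,0,0,0,0,255],[-0.017,-0.086,0,0,0,0,255],[-0.017,-0.086,0,0,0,0,255],[-0.017,-0.086,0,0,0,0,255],[-0.017,-0.086,0,0,0,0,255],[-0.017,-0.086,0,0,0,0,255],[-0.017,-0.086,0,0,0,0,255],[-0.017,-0.086,0,0,0,0,255],[-0.017,-0.086,0,0,0,0,255],[-0.01,-0.044,0,0,0,0,255],[0,0,0,0,0,0,255],[0,0,0,0,0,0,255],[0,0,0,0,0,0,255]]]'

```text
clock: 7.85
tcp_pos: [0.5771, -0.1458, 0.2413]
orientation: [-0.0, -0.0, 1.0, 0.0]
wrist_force: [-1.2, 0.7, -4.4]
finger_gap: 0.015
grip_force: 29.6
```

Run:
```python
from h import *
ims=[]
for n in("scene","top"):
    c=cams.read_camera(n); s=env.get_state(); p=s["tcp_pos"]
    for t in("rod_tip","stop_face","bore_mouth"):
        for r in spotter.landmark_of(t,n)[:2]: print(n,t,np.round(r["uv"],1),round(r["conf"],2))
    print(n,p.round(4),s["orientation"].round(4),"axis proj",[proj(c,[p[0],p[1],z]).round(1).tolist() for z in(p[2],p[2]-.119,.08)])
    uv=(345,210) if n=="scene" else (322,175)
    ims.append(cv2.resize(c["pixels"][uv[1]-50:uv[1]+50,uv[0]-33:uv[0]+33],(396,600),interpolation=2))
cv2.imwrite("pics/above.png",np.hstack(ims)[:,:,::-1])
```

```text
scene rod_tip [347.4 218.9] 0.65
scene stop_face [348.7 219.5] 0.74
scene stop_face [349.6 213.5] 0.6
scene bore_mouth [349.3 227.5] 0.82
scene [ 0.5772 -0.1458  0.2414] [-0.e+00 -5.e-04  1.e+00  2.e-04] axis proj [[353.6, 186.2], [348.2, 218.4], [346.5, 228.6]]
top [ 0.5774 -0.1461  0.2415] [ 1.e-04 -4.e-04  1.e+00  0.e+00] axis proj [[326.8, 170.4], [321.8, 178.3], [320.2, 180.7]]
```

View pics/above.png

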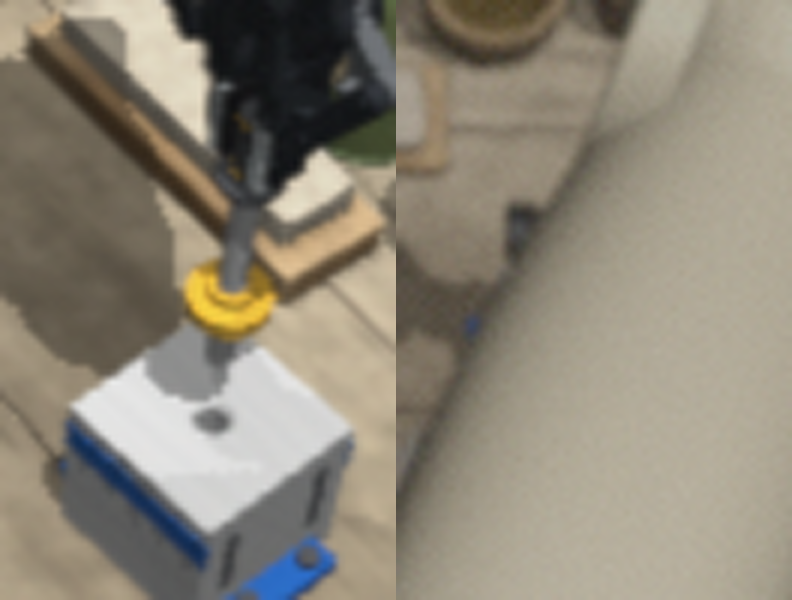

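The crop shows the rod tip at about scene (348.2,219.7), hanging above the bore at (347.3,230), with the stop clear. Next I lower it to just above the mouth and check the offset there.

Call:
jog_arm --increments '[[[0,-0.004,0.05,0,0,0,255],[0,0,0.05,0,0,0,255],[0,0,0.03,0,0,0,255],[0,0,0,0,0,0,255],[0,0,0,0,0,0,255]]]'

```text
clock: 8.75
tcp_pos: [0.5771, -0.1477, 0.2083]
orientation: [-0.0, 0.0, 1.0, 0.0]
wrist_force: [0.3, -0.7, -4.6]
finger_gap: 0.0145
grip_force: 29.6
```

Run:
```python
from h import *
c=cams.read_camera("scene"); s=env.get_state(); p=s["tcp_pos"]
print(p.round(4),s["wrist_force"].round(2),s["ft_torque"].round(2))
print("axis",[proj(c,[p[0],p[1],z]).round(1).tolist() for z in(p[2]-.002,p[2]-.119,.08)])
cv2.imwrite("pics/near.png",cv2.resize(c["pixels"][185:250,310:385],(750,650) if 0 else (690,598),interpolation=2)[:,:,::-1])
```

```text
[ 0.5775 -0.1478  0.2088] [ 0.29 -0.73 -4.74] [-0.07  0.03  0.05]
axis [[352.6, 196.7], [347.5, 226.8], [347.1, 229.1]]
```

View pics/near.png

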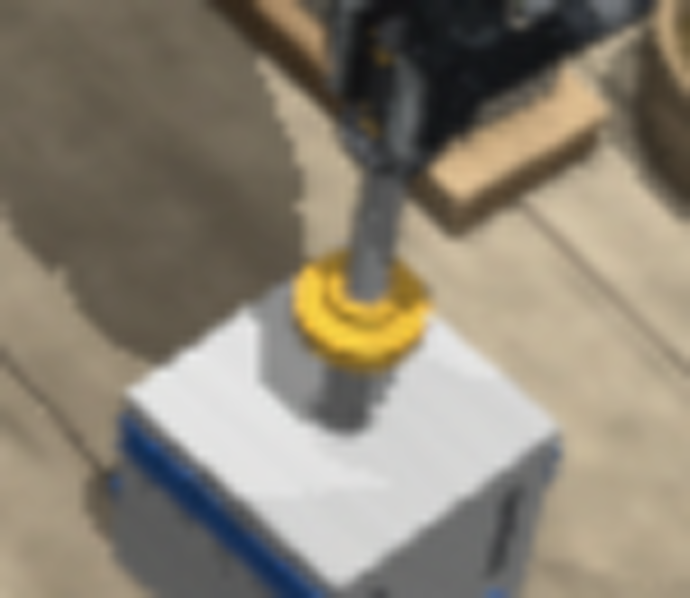

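The rod's end at about crop (345,415) covers the bore, expected at (340,410), so it is aligned to within about 1 px. I'll lower slowly while watching the forces.

Call:
jog_arm --increments '[[[0,0,0.02,0,0,0,255],[0,0,0.02,0,0,0,255],[0,0,0.016,0,0,0,255],[0,0,0,0,0,0,255]]]'

```text
clock: 9.2
tcp_pos: [0.5769, -0.1475, 0.1939]
orientation: [-0.001, 0.0, 1.0, 0.0]
wrist_force: [0.1, 1.3, -5.4]
finger_gap: 0.0153
grip_force: 29.7
```

```bash
cat > st.py <<'E'
from h import *
W=[];T=[];P=[]
for i in range(4):
    cams.read_camera("scene"); s=env.get_state(); W.append(s["wrist_force"]);T.append(s["ft_torque"]);P.append(s["tcp_pos"])
print(s["clock"],np.mean(P,0).round(4),s["orientation"].round(4),s["finger_gap"].__round__(4),round(s["grip_force"],1),"W",np.mean(W,0).round(2),"T",np.mean(T,0).round(3))
E
python3 st.py
```

```text
9.4 [ 0.5773 -0.1477  0.1947] [ 2.e-04  1.e-04  1.e+00 -0.e+00] 0.0148 29.7 W [-0.04 -0.2  -4.75] T [0.001 0.007 0.002]
```

Call:
jog_arm --increments '[[[0,0,0.016,0,0,0,255],[0,0,0.016,0,0,0,255],[0,0,0.016,0,0,0,255],[0,0,0,0,0,0,255]]]'

```text
clock: 9.8
tcp_pos: [0.5769, -0.1476, 0.1818]
orientation: [-0.001, 0.0, 1.0, 0.0]
wrist_force: [0.0, 0.5, -4.0]
finger_gap: 0.0152
grip_force: 29.7
```

```bash
python3 st.py
```

```text
10.0 [ 0.5773 -0.1477  0.1826] [ 1.e-04  1.e-04  1.e+00 -0.e+00] 0.0152 29.7 W [ 0.03 -0.29 -4.65] T [-0.009 -0.011 -0.001]
```

Call:
jog_arm --increments '[[[0,0,0.016,0,0,0,255],[0,0,0.016,0,0,0,255],[0,0,0.016,0,0,0,255],[0,0,0.008,0,0,0,255],[0,0,0,0,0,0,255]]]'

```text
clock: 10.5
tcp_pos: [0.5771, -0.1477, 0.1682]
orientation: [-0.0, 0.0, 1.0, 0.0]
wrist_force: [-0.2, -0.1, -4.4]
finger_gap: 0.015
grip_force: 29.7
```

```bash
python3 st.py
```

```text
10.7 [ 0.5774 -0.1478  0.1688] [ 2.e-04  1.e-04  1.e+00 -1.e-04] 0.0148 29.7 W [ 0.07 -0.4  -4.28] T [-0.008  0.043  0.003]
```

Call:
jog_arm --increments '[[[0,0,0.008,0,0,0,255],[0,0,0.008,0,0,0,255],[0,0,0.008,0,0,0,255],[0,0,0,0,0,0,255]]]'

```text
clock: 11.1
tcp_pos: [0.5777, -0.1478, 0.1634]
orientation: [0.001, 0.0, 1.0, -0.0]
wrist_force: [-0.7, 1.3, 2.0]
finger_gap: 0.0149
grip_force: 30.4
```

```bash
python3 st.py
```

```text
11.3 [ 0.5778 -0.1478  0.1633] [ 5.e-04  1.e-04  1.e+00 -1.e-04] 0.015 30.4 W [-0.91  1.15  2.53] T [0.208 0.126 0.034]
```

The stop is on the block face: Fz went from -4.5 to +2.5 N. I'll slacken the fingers to about 20 mm, still over the flange, then push.

Call:
jog_arm --increments '[[[0,0,0,0,0,0,195],[0,0,0,0,0,0,195],[0,0,0,0,0,0,195]]]'

```text
clock: 11.6
tcp_pos: [0.5774, -0.1479, 0.1625]
orientation: [-0.0, 0.0, 1.0, 0.0]
wrist_force: [0.3, -1.1, -0.2]
finger_gap: 0.0203
grip_force: 0.0
```

```bash
python3 st.py
```

```text
11.8 [ 0.5774 -0.1478  0.1626] [-1.e-04  1.e-04  1.e+00  0.e+00] 0.0199 0.0 W [-0.02  0.07 -0.23] T [ 0.001  0.004 -0.001]
```

Call:
jog_arm --increments '[[[0,0,0.006,0,0,0,195],[0,0,0.006,0,0,0,195],[0,0,0.006,0,0,0,195],[0,0,0.006,0,0,0,195]]]'

```text
clock: 12.2
tcp_pos: [0.5775, -0.1478, 0.1568]
orientation: [0.0, 0.0, 1.0, 0.0]
wrist_force: [-0.8, -0.9, 2.6]
finger_gap: 0.0201
grip_force: 1.3
```

```bash
python3 st.py
```

```text
12.4 [ 0.5774 -0.1477  0.1567] [-1.e-04  1.e-04  1.e+00  1.e-04] 0.0201 0.0 W [ 0.17 -0.13 -0.22] T [ 0.02   0.012 -0.006]
```

Call:
jog_arm --increments '[[[0,0,0.006,0,0,0,195],[0,0,0.006,0,0,0,195],[0,0,0.006,0,0,0,195]]]'

```text
clock: 12.7
tcp_pos: [0.5775, -0.1478, 0.1524]
orientation: [0.0, 0.0, 1.0, -0.0]
wrist_force: [-1.0, -0.3, 3.2]
finger_gap: 0.0199
grip_force: 1.3
```

Call:
jog_arm --increments '[[[0,0,0.006,0,0,0,195],[0,0,0.006,0,0,0,195]]]'

```text
clock: 12.9
tcp_pos: [0.5775, -0.1478, 0.1495]
orientation: [0.0, 0.0, 1.0, -0.0]
wrist_force: [-1.7, 0.1, 5.0]
finger_gap: 0.0197
grip_force: 2.3
```

Call:
jog_arm --increments '[[[0,0,0.006,0,0,0,195],[0,0,0.006,0,0,0,195]]]'

```text
clock: 13.1
tcp_pos: [0.5779, -0.1479, 0.1475]
orientation: [0.001, 0.0, 1.0, -0.0]
wrist_force: [-3.2, 1.3, 16.0]
finger_gap: 0.0203
grip_force: 7.9
```

```bash
python3 st.py
```

```text
13.3 [ 0.578  -0.1479  0.1475] [ 1.e-03  1.e-04  1.e+00 -2.e-04] 0.0203 4.7 W [-1.52  1.03  9.39] T [0.247 0.377 0.   ]
```

Call:
jog_arm --increments '[[[0,0,-0.012,0,0,0,190],[0,0,0,0,0,0,190]]]'

```text
clock: 13.5
tcp_pos: [0.5774, -0.1478, 0.1491]
orientation: [-0.0, 0.0, 1.0, 0.0]
wrist_force: [-0.1, -0.3, 0.6]
finger_gap: 0.0219
grip_force: 0.0
```

```bash
python3 st.py
python3 - <<'E'
from h import *
c=cams.read_camera("scene")
cv2.imwrite("pics/in.png",cv2.resize(c["pixels"][175:245,310:385],(720,672),interpolation=2)[:598,:,::-1])
E
```

```text
13.7 [ 0.5772 -0.1477  0.1487] [-5.e-04  1.e-04  1.e+00  2.e-04] 0.0217 0.0 W [ 0.42  0.34 -0.11] T [ 0.002 -0.     0.022]
```

View pics/in.png

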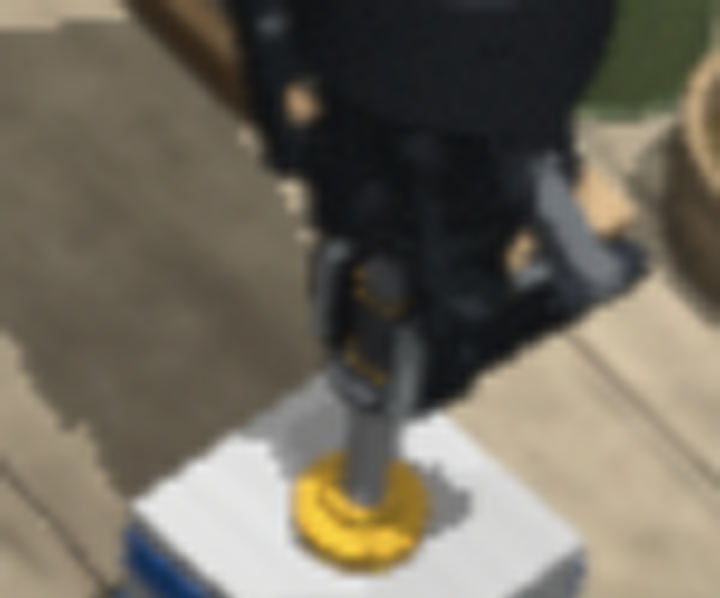

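The stop sits flat on the face and the gauge is upright between the slack fingers. I'll push again in fine steps to tell pad-home from binding.

Call:
jog_arm --increments '[[[0,0,0.004,0,0,0,192],[0,0,0.004,0,0,0,192]]]'

```text
clock: 13.95
tcp_pos: [0.5777, -0.1479, 0.1475]
orientation: [0.0, 0.0, 1.0, -0.0]
wrist_force: [-0.2, -0.2, 5.5]
finger_gap: 0.0209
grip_force: 2.9
```

Call:
jog_arm --increments '[[[0,0,0.002,0,0,0,192],[0,0,0,0,0,0,192]]]'

```text
clock: 14.15
tcp_pos: [0.578, -0.1479, 0.1476]
orientation: [0.001, 0.0, 1.0, -0.0]
wrist_force: [0.5, 0.8, 4.8]
finger_gap: 0.0213
grip_force: 2.3
```

Call:
jog_arm --increments '[[[0,0,0.002,0,0,0,192],[0,0,0,0,0,0,192]]]'

```text
clock: 14.35
tcp_pos: [0.5781, -0.148, 0.1475]
orientation: [0.001, 0.0, 1.0, -0.0]
wrist_force: [-0.1, 0.6, 6.6]
finger_gap: 0.0214
grip_force: 3.6
```

Call:
jog_arm --increments '[[[0,0,0.002,0,0,0,192],[0,0,0,0,0,0,192]]]'

```text
clock: 14.55
tcp_pos: [0.5782, -0.148, 0.1474]
orientation: [0.001, 0.0, 1.0, -0.0]
wrist_force: [-1.1, 0.3, 8.9]
finger_gap: 0.0209
grip_force: 4.7
```

Call:
jog_arm --increments '[[[0,0,0.002,0,0,0,192],[0,0,0,0,0,0,192]]]'

```text
clock: 14.75
tcp_pos: [0.5782, -0.148, 0.1474]
orientation: [0.002, 0.0, 1.0, -0.001]
wrist_force: [-1.6, 1.1, 11.4]
finger_gap: 0.0211
grip_force: 5.9
```

```bash
python3 st.py
```

```text
14.95 [ 0.5783 -0.148   0.1474] [ 1.5e-03  0.0e+00  1.0e+00 -5.0e-04] 0.0213 5.9 W [-1.85  0.89 11.53] T [ 0.223  0.424 -0.001]
```

The push holds at 0.1474 m while the force climbs steeply to 11.5 N with little side load, after the spring's gentle rise. The pad is home, so I'll hold it.

Call:
jog_arm --increments '[[[0,0,0,0,0,0,192],[0,0,0,0,0,0,192],[0,0,0,0,0,0,192],[0,0,0,0,0,0,192],[0,0,0,0,0,0,192],[0,0,0,0,0,0,192],[0,0,0,0,0,0,192],[0,0,0,0,0,0,192],[0,0,0,0,0,0,192],[0,0,0,0,0,0,192],[0,0,0,0,0,0,192],[0,0,0,0,0,0,192],[0,0,0,0,0,0,192],[0,0,0,0,0,0,192],[0,0,0,0,0,0,192],[0,0,0,0,0,0,192]]]'

```text
clock: 16.55
tcp_pos: [0.5782, -0.148, 0.1474]
orientation: [0.002, 0.0, 1.0, -0.001]
wrist_force: [-0.7, 0.7, 12.1]
finger_gap: 0.021
grip_force: 5.9
```

Call:
jog_arm --increments '[[[0,0,-0.008,0,0,0,192],[0,0,-0.006,0,0,0,180],[0,0,0,0,0,0,120],[0,0,0,0,0,0,80],[0,0,0,0,0,0,60],[0,0,0,0,0,0,60],[0,0,-0.04,0,0,0,60],[0,0,-0.06,0,0,0,60],[0,0,-0.1,0,0,0,60],[0,0,-0.1,0,0,0,60],[0,0,-0.1,0,0,0,60],[0.08,0,-0.04,0,0,0,60],[0.12,0.12,0,0,0,0,60],[0.12,0.12,0,0,0,0,60],[0.12,0.12,0,0,0,0,60],[0.12,0.12,0,0,0,0,60],[0,0.12,0,0,0,0,60],[0,0,0,0,0,0,60]]]'

```text
clock: 18.35
tcp_pos: [0.4364, 0.0047, 0.2601]
orientation: [0.001, -0.002, 1.0, 0.0]
wrist_force: [1.1, -0.1, -1.0]
finger_gap: 0.0654
grip_force: 0.0
```

```bash
python3 st.py
python3 - <<'E'
from h import *
C={n:cams.read_camera(n) for n in("scene","top")}
c=C["scene"];d=C["top"]
x,y=.577,-.1472
for z in(.08,.03+.117,.03+.151): print(z,proj(c,[x,y,z]).round(1),proj(d,[x,y,z]).round(1))
a=cv2.resize(c["pixels"][185:255,310:385],(480,448),interpolation=2);b=cv2.resize(d["pixels"][155:205,295:345],(320,448),interpolation=2)
cv2.imwrite("pics/done.png",np.hstack([a,b])[:,:,::-1])
E
```

```text
18.55 [0.4378 0.0024 0.2596] [ 4.e-04  3.e-04  1.e+00 -2.e-04] 0.0651 0.0 W [ 0.12 -0.03  0.02] T [-0.007 -0.045  0.012]
0.08 [346.8 229.1] [320.6 180.8]
0.14700000000000002 [349.5 212.6] [323.1 176.9]
0.181 [351.  203.7] [324.5 174.8]
```

View pics/done.png

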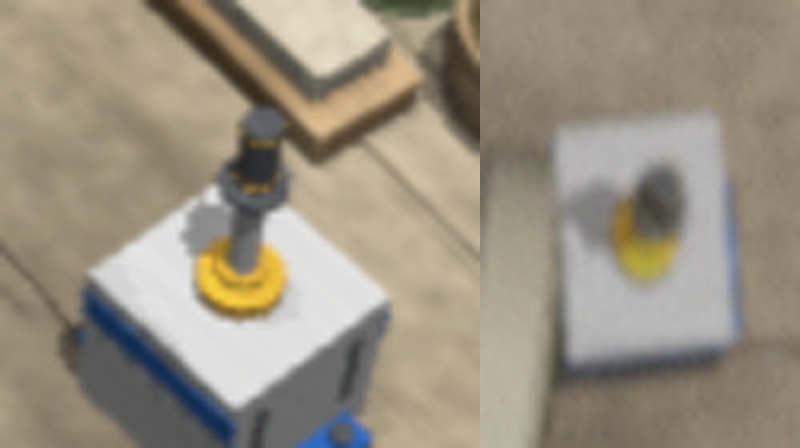

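The gauge stands upright with its stop flat on the block. Its grip top is at scene (351.2,203.8), where an upright gauge at 50 mm depth is predicted at (351.0,203.7). The arm is clear, so I'm handing in.

```bash
python3 -c "
from h import *
print(ticket.hand_in())"
```

```text
the job is handed in; nothing more can be done
None
```

The gauge is in the bore, upright with its stop flat on the block; I pressed it at about 12 N for about 2 s (brief peak 16 N), let go, and handed the job in. That the pad is home is judged from the steep force rise at about 50 mm depth.

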